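# Vent the dry box and crack its lid open

## Task

The clear-topped dry box that stores microscope objectives has to be aired: press the green button on its vent unit so that the red-knobbed lever drops, take the finger off, and lift the lever fully back up. Then take the blue handle of the lid, pull it free of its sticky seal without letting it fly up, and finish still holding the lid still by the handle, with its front edge about 20 mm open. Leave the oil bottle, the slide case and the loose objective where they stand.

Things in the scene. Friction and masses are not known exactly. Their poses are not given: they have to be found in the camera images.
- dry_box: White box with a blue stripe, 200 x 200 mm, walls 85 mm high, fixed to the bench. Origin: centre of its underside on the bench; x points from its front to its hinge side (away from the robot at yaw 0), y to its left, z up. On its right (-y) side is the grey vent unit (x -45 to +30, y -100 to -215, 55 mm high) with a button tower (42 x 40 mm, top at z 88 mm) and the lever. The lid lies on top, z 87 to 99 mm when shut. Everything here turns with this body.
- lid (a joint): Opening angle of the lid (rad), 0 shut, at most 0.4, growing as the front edge rises. Hinged along the far (+x) rim. About 0.55 kg (hidden, 0.7 to 1.4 times); left alone it falls shut again. A sticky seal pulls it down: the upward pull needed at the handle rises to a peak of about 15 N (weight included) within the first 0.02 rad (3 mm of handle rise), then fades to the lid's weight alone, some 3 N, by 0.06 rad. Each 0.1 rad opens the front edge by 20 mm.
- handle_mid (a point): Centre of the blue handle bar (the part called lid_c6) on the lid, near its front edge. Bar 16 mm thick (along the box's x), 84 mm long (along the box's y), 18 mm high; with the lid shut its centre is 129 mm above the bench, 30 mm above the lid's top, at x -75, y 0 mm in the box's frame. Open space of 21 mm beneath the bar between its two end posts.
- lid_hinge (a point): Point on the lid's hinge line, at x 100, y 0, z 87 mm in the box's frame. The hinge line runs along the box's y. The handle's centre is 175 mm nearer the front and 42 mm higher when shut.
- button (a joint): Travel of the green push button (m), 0 out, 0.006 fully down; springs back. About 1.5 N to start, 5 N fully down. The lever trips at about 0.004; hold it fully down about half a second. While it is held down the lever cannot go fully up.
- button_top (a point): Centre of the top face of the green button, 24 mm diameter, facing up, 101 mm above the bench, 13 mm proud of its grey tower; at x -35, y -130 mm in the box's frame.
- lever (a joint): Angle of the vent lever (rad): 0 fully up (leaning 0.3 rad past upright, towards the box's +x), 1.75 dropped (pointing to the front, the box's -x, about 0.1 rad above level). It falls freely either way: beyond 0.3 rad it drops, below about 0.25 it falls back up home. Weighs 60 g.
- lever_knob (a point): Centre of the red knob at the lever's end: a roller 20 mm in diameter, 22 mm long along the box's y. It moves with the lever on a circle of 55 mm radius in a plane along the box's x and z; up it is 128 mm above the bench, dropped about 82 mm, with free space below and on both sides.
- lever_pivot (a point): Axis of the lever, which runs along the box's y; at x -20, y -190, z 75 mm in the box's frame.
- oil_bottle: Small amber oil bottle with a white cap, 32 mm diameter, 75 mm tall, stands upright; origin centre of underside. Leave alone.
- slide_case: Blue slide case, 80 x 100 x 32 mm, lies in front of the box; origin centre of underside. Leave alone.
- objective: Loose steel microscope objective, 30 mm diameter, 50 mm tall, stands upright; origin centre of underside. Leave alone.

How it is judged:
By the outcome, as a careful person would: the job done as asked, in the order asked, and still so for the second after the job is handed in, while the arm keeps its last pose, push and grip.
It also fails if it takes over 64 s, if anything falls off the work surface, if the arm or the gripper's body presses on something with over 40 N, if the wrist force passes 120 N, or if a joint passes its speed limit or range.

## Robot

A 6-joint arm with a two-finger parallel gripper is mounted at the origin on the work surface. World frame = base frame: x ahead of the robot, y to its left, z up, the work surface at z = 0. Lengths are in m, angles in degrees, forces in N, time in s.
With the tool pointing down it reaches from about 0.4 to 0.825 m from the base axis. Payload 7 kg.
Tool frame: the origin (TCP) lies at the centre of the arm's flange, where the gripper is bolted on; the fingertips stand 178 mm ahead of it and the grasp point (between the pads) lies 159 mm ahead of it (r.tips_ahead is the z of the fingertips in the tool frame, in m); z points along the fingers, y is the line along which they close (so a half turn about z gives the same grasp; the last joint's range is limited). The gripper opens to 88 mm and grips with 3 to 60 N. Pads are 19 mm wide; open, the fingers measure 130 mm over their backs; the gripper's body (78 mm by 193 mm) begins 47 mm behind the grasp point.
Start: joints at [-57.405, 20.546, 0.682, 0, -70.136, -16.507], TCP at [0.187, -0.649, 0.405] pointing down, gripper open.
Joint ranges: [-176.03, 176.03], [-82.01, 121.73], [-58.28, 71.71], [-173.87, 95.51], [-174.79, -0.11], [-173.66, 173.66]. Speed limits (degrees/s): [136.94, 136.94, 172.46, 180, 180, 180].

## Interface

Orientations are given as [roll, pitch, yaw] about the fixed x, y, z axes, in that order (R = Rz(yaw) Ry(pitch) Rx(roll)).
In Python, from plant import r gives the robot as it stands. The module is installed in compiled form; this text tells all that it offers.
- The arm moves only by the shell command python3 -m pendant 'ROWS' [FORCE]. ROWS is JSON, a list that holds one entry, the list of rows, each a list of 7 numbers: the shift along the tool's x, y, z in m, then the turn, a rotation vector about the tool's x, y, z in degrees, then the gripper command: -1 is shut, 1 is fully open, values between are in proportion. A call has 1 to 5 rows; each row is the pose to reach, as a shift and turn from the pose commanded when the call began, along the tool's axes at that moment; what a row does not reach only later rows make up. A row lasts 1/10 s, in which the tool goes at most 50 mm and 8.59 degrees, less where a joint would pass 70% of its speed; a pose out of reach is approached as far as the arm can. A call with a gripper value outside its range is refused whole. The fingers move at their own pace and stop on an object; FORCE is the grip in N (left out, the last holds). Time passes only in rows, so rows that repeat a pose let the fingers close. It gives the time, the measured TCP pose, the force, the opening and the grip force at its end, in the units of the state.
- r.get_state(): the state, without advancing time (a new reading comes with each control period).
- r.capture(name): name is "side" or "top"; returns the picture (400x640x3 uint8, red, green, blue); there is no depth.
- r.camera_params(name): a dict with "fx", "fy", "cx", "cy" (pixels), "dist_coeffs" ([k1, k2, p1, p2, k3] as OpenCV has them; the pictures are not rectified), "R" (3x3) and "t" (3): a world point X has camera coordinates R X + t. Camera axes: x right, y down, z forward; pixel columns grow to the right and rows downward; lengths in m; the calibration is good to about 2 mm. A picture is of the moment at which its call begins. camera_params takes no time and is no camera call.
- r.close_job(): hands the job in; it is judged then, once.
The state is a dict: "time_s": time; "joints": joint angles; "qd": joint speeds; "joint_torque": joint torques, N m; "tcp_pos": TCP position; "eef_rot": TCP orientation; "contact_force": force on the tool from outside, world axes, zero at the start; "moment": the same for the moment, N m; "gripper_width": finger opening in m; "gripper_force": force on a finger pad.
Only numpy, scipy, OpenCV 4.12 (cv2) and the standard library are available. Lean on these libraries where they do the work, as an engineer would, in place of code of your own. Each camera call takes 0.05 s, during which the arm holds its last target. There are 200 camera calls.

## Working session

There is one attempt and no reset: what is moved stays moved. The work goes in short steps, Python scripts to look and compute and a shell command to move; the robot and the scene stay as the last step left them, time stands still between calls to the robot, and variables do not carry over. Pictures are saved under pics/ and viewed, at most 10 in all, crops included, and the job is handed in when it is done.

```bash
mkdir -p pics; python3 - <<'E'
from plant import r
import cv2, numpy as np
for n in("side","top"):
    im=r.capture(n); cv2.imwrite(f"pics/{n}0.png",im[:,:,::-1]); p=r.camera_params(n)
    print(n,p["fx"],np.round(-np.array(p["R"]).T@np.array(p["t"]),3))
s=r.get_state(); print(s)
E
```

```text
side 377.4065206168453 [0.117 0.516 0.461]
top 465.0169042624349 [0.458 0.085 1.052]
{'time_s': 0.1, 'joints': array([-5.74039492e+01,  2.05870834e+01,  6.41280777e-01, -1.94780390e-02,
       -7.01366800e+01, -1.65055083e+01]), 'qd': array([-0.02367619, -0.06505924,  0.10599621,  0.03686727, -0.02283573,
       -0.01816868]), 'joint_torque': array([-1.82275104e-03, -5.84161985e+01,  2.93749988e+01,  7.01552108e+00,
        1.01511955e-02, -2.62691015e-05]), 'tcp_pos': array([ 0.18702346, -0.64840008,  0.40383066]), 'eef_rot': array([ 1.79915713e+02, -5.87908628e-03, -1.63916085e+02]), 'contact_force': array([ 0.44456013,  0.47382818, -0.20519622]), 'moment': array([-0.01019174, -0.02373695, -0.01430413]), 'gripper_force': 0.0, 'gripper_width': 0.08768643352289368}
```

View pics/side0.png

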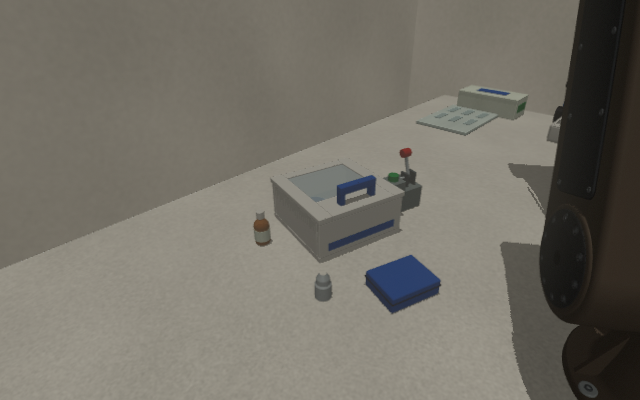

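View pics/top0.png

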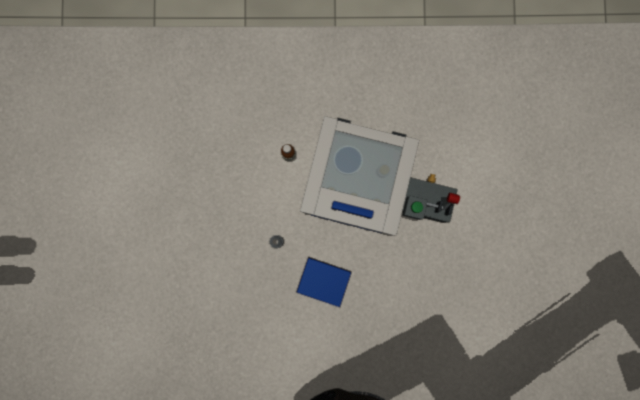

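The side view shows the box with the blue handle (357,188), green button (394,177) and red knob up (406,153). In the top view the handle is at (352,209), the button at (417,207) and the knob at (453,198). The slide case is in front of the box (325,282), with the bottle (288,152) and the objective (277,241) to its left.

```bash
cat > h.py <<'E'
from plant import r
import cv2, numpy as np
def ray(n,uv):
    p=r.camera_params(n);K=np.array([[p["fx"],0,p["cx"]],[0,p["fy"],p["cy"]],[0,0,1]])
    x=cv2.undistortPoints(np.array(uv,float).reshape(-1,1,2),K,np.array(p["dist_coeffs"]))[:,0]
    R=np.array(p["R"]);return -R.T@np.array(p["t"]),np.c_[x,np.ones(len(x))]@R
def plane(n,uv,z):
    c,d=ray(n,uv);return c+d*((z-c[2])/d[:,2])[:,None]
def tri(a,b):
    (c,d),(e,f)=ray("top",a),ray("side",b);d=d[0]/np.linalg.norm(d[0]);f=f[0]/np.linalg.norm(f[0])
    s,t=np.linalg.lstsq(np.c_[d,-f],e-c,rcond=None)[0];P,Q=c+s*d,e+t*f;return (P+Q)/2,np.linalg.norm(P-Q)
def masks(im):
    h=cv2.cvtColor(im,cv2.COLOR_RGB2HSV);g=lambda lo,hi:cv2.inRange(h,lo,hi)
    return dict(blue=g((105,140,40),(130,255,255)),green=g((45,90,40),(85,255,255)),red=g((0,170,60),(6,255,255))|g((172,170,60),(180,255,255)))
def blobs(im):
    o={}
    for k,m in masks(im).items():
        c,_=cv2.findContours(m,cv2.RETR_EXTERNAL,cv2.CHAIN_APPROX_NONE)
        o[k]=[(cv2.contourArea(q),cv2.minAreaRect(q)) for q in c if cv2.contourArea(q)>15]
    return o
E
python3 - <<'E'
from h import *
B={}
for n in("top","side"):
    B[n]=blobs(r.capture(n))
    for k,v in B[n].items():
        for a,q in v: print(n,k,a,np.round(q[0],1),np.round(q[1],1),round(q[2],1))
for a,q in B["top"]["blue"]:
    c=plane("top",cv2.boxPoints(q),.138 if a<700 else .032);print("blue",np.round(c,4).tolist(),np.round(c.mean(0),4))
for k,z in(("green",.101),("red",.136)):
    for a,q in B["top"][k]: print(k,np.round(plane("top",[q[0]],z),4))
for k in("green","red"):
    print(k,tri(B["top"][k][0][1][0],B["side"][k][0][1][0]))
E
```

```text
top blue 1521.5 [323.5 281.7] [44.3 35.7] 18.4
top blue 228.0 [352.1 209.4] [40.3  6.8] 14.4
top green 91.5 [416.5 207. ] [10. 11.] 90.0
top red 63.5 [453. 198.] [ 8. 10.] 90.0
side blue 1645.0 [402.9 275.9] [36.2 63. ] 68.2
side blue 72.0 [355.6 181.4] [ 3.4 35.8] 73.3
side green 25.5 [393.5 175. ] [4. 9.] 90.0
blue [[0.3409, 0.1265, 0.032], [0.4134, 0.1016, 0.032], [0.3823, 0.0105, 0.032], [0.3101, 0.0361, 0.032]] [0.3617 0.0687 0.032 ]
blue [[0.5153, 0.0525, 0.138], [0.5283, 0.049, 0.138], [0.5078, -0.0276, 0.138], [0.4949, -0.024, 0.138]] [0.5116 0.0125 0.138 ]
green [[ 0.5175 -0.1226  0.101 ]]
red [[ 0.5326 -0.1876  0.136 ]]
green (array([ 0.51733763, -0.12337732,  0.0986729 ]), np.float64(0.0008650243809006328))Traceback (most recent call last):
  File "<stdin>", line 12, in <module>
IndexError: list index out of range
```

```bash
cat >> h.py <<'E'
from scipy.spatial.transform import Rotation as Ro
YAW=-14.7; H=np.array([.5116,.0125])
b=np.radians(YAW); RB=np.array([[np.cos(b),-np.sin(b)],[np.sin(b),np.cos(b)]])
O=H-RB@[-.075,0]
def bw(x,y,z): return np.r_[O+RB@[x,y],z]     # box frame -> world
def go(p,yaw,ahead=.159,pitch=0):
    """shift and turn in tool axes from measured pose so that point 'ahead' on the tool axis gets to p.
    pitch (deg): turn about the box's y axis after pointing down"""
    s=r.get_state();R=Ro.from_euler('xyz',s["eef_rot"],degrees=True)
    ax=[-np.sin(b),np.cos(b),0]
    T=Ro.from_rotvec(np.radians(pitch)*np.array(ax))*Ro.from_euler('xyz',[180,0,yaw],degrees=True)
    t=p-T.apply([0,0,ahead])
    print("shift",np.round(R.inv().apply(t-s["tcp_pos"]),4),"turn",np.round((R.inv()*T).as_rotvec(degrees=True),2),"tcp->",np.round(t,4))
E
python3 - <<'E'
from h import *
print(O,bw(-.035,-.130,.101),bw(-.0037,-.19,.128))
print(sum([[[float(v) for v in np.round(bw(x,y,0)[:2],3)]] for x,y in((-.035,-.13),(-.075,-.19))],[]))
go(bw(-.035,-.132,.131),180+YAW,.178)
E
```

```text
[ 0.58414508 -0.00653185] [ 0.51730218 -0.12339513  0.101     ] [ 0.53235218 -0.18937381  0.128     ]
[[0.517, -0.123], [0.463, -0.171]]
shift [-0.4618  0.4112  0.0954] turn [ 6.000e-02 -2.000e-02  3.078e+01] tcp-> [ 0.5168 -0.1253  0.309 ]
```

```bash
python3 -m pendant '[[[-0.02,0.018,0,0,0,0,-1],[-0.055,0.049,0,0,0,0,-1],[-0.09,0.08,0,0,0,0,-1],[-0.125,0.111,0,0,0,0,-1],[-0.16,0.142,0,0,0,0,-1]]]' 20
python3 -m pendant '[[[-0.035,0.031,0,0,0,0,-1],[-0.07,0.062,0,0,0,0,-1],[-0.105,0.093,0,0,0,0,-1],[-0.14,0.124,0,0,0,0,-1],[-0.175,0.155,0,0,0,0,-1]]]'
python3 -m pendant '[[[-0.035,0.031,0,0,0,0,-1],[-0.07,0.062,0,0,0,0,-1],[-0.1,0.09,0,0,0,0,-1],[-0.12,0.108,0,0,0,0,-1],[-0.127,0.114,0,0,0,0,-1]]]'
python3 -m pendant '[[[0,0,0,0,0,7,-1],[0,0,0,0,0,15,-1],[0,0,0,0,0,23,-1],[0,0,0,0,0,30.8,-1],[0,0,0,0,0,30.8,-1]]]'
python3 -c "
from h import *
go(bw(-.035,-.132,.131),180+YAW,.178); print(r.get_state()['joints'])"
```

```text
time_s: 0.7
tcp_pos: [0.302, -0.4662, 0.4046]
eef_rot: [180.0, 0.0, -163.9]
contact_force: [0.7, 0.1, 0.1]
gripper_width: 0.0531
gripper_force: 0.0
time_s: 1.2
tcp_pos: [0.4271, -0.2685, 0.4049]
eef_rot: [-180.0, 0.0, -163.9]
contact_force: [-0.1, -0.9, 0.2]
gripper_width: 0.0134
gripper_force: 0.0
time_s: 1.7
tcp_pos: [0.5181, -0.1235, 0.4045]
eef_rot: [180.0, -0.0, -163.8]
contact_force: [-0.1, 0.5, -0.4]
gripper_width: 0.0001
gripper_force: 0.0
time_s: 2.2
tcp_pos: [0.5167, -0.1261, 0.4046]
eef_rot: [-180.0, -0.0, 165.1]
contact_force: [0.8, 0.7, -0.3]
gripper_width: 0.0006
gripper_force: 0.0
shift [0.0001 0.0008 0.0956] turn [-0.   -0.02 -0.16] tcp-> [ 0.5168 -0.1253  0.309 ]
[ 7.42250182e+00  7.05126538e+00 -1.73207621e+01 -3.34564180e-03
 -6.56442675e+01 -1.12278852e+02]
```

```bash
python3 -m pendant '[[[0,0.0008,0.03,0,0,0,-1],[0,0.0008,0.07,0,0,0,-1],[0,0.0008,0.1,0,0,0,-1],[0,0.0008,0.118,0,0,0,-1],[0,0.0008,0.118,0,0,0,-1]]]'
python3 - <<'E'
from h import *
a=r.capture("top")[150:270,340:500,::-1];c=r.capture("side")[100:240,300:460,::-1]
cv2.imwrite("pics/1.png",np.vstack([cv2.resize(a,(480,360),interpolation=2),cv2.resize(c,(480,420)) [:240*1+180]])[:600] if 0 else np.hstack([cv2.resize(a,(400,300)),cv2.resize(c,(400,350))[:300]]))
go(bw(-.035,-.132,.101),180+YAW,.178)
E
```

```text
time_s: 2.7
tcp_pos: [0.516, -0.1252, 0.2841]
eef_rot: [-179.9, -0.3, 165.5]
contact_force: [-0.4, 0.2, 0.7]
gripper_width: 0.0001
gripper_force: 0.0
shift [ 0.0006 -0.0004  0.0081] turn [-0.03 -0.01  0.12] tcp-> [ 0.5168 -0.1253  0.279 ]
```

View pics/1.png

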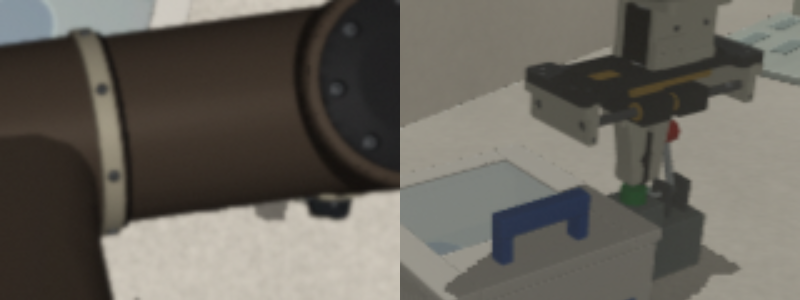

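The side crop (right) shows the closed fingers centred just over the green button, with the knob still upright behind. The top view is blocked by the arm. Pressing now in small steps.

```bash
python3 -m pendant '[[[0.0006,0,0.006,0,0,0,-1],[0.0006,0,0.009,0,0,0,-1],[0.0006,0,0.011,0,0,0,-1],[0.0006,0,0.013,0,0,0,-1],[0.0006,0,0.013,0,0,0,-1]]]'
python3 -m pendant '[[[0,0,0.001,0,0,0,-1],[0,0,0.001,0,0,0,-1]]]'
```

```text
time_s: 3.3
tcp_pos: [0.5171, -0.1247, 0.2741]
eef_rot: [180.0, 0.1, 165.3]
contact_force: [0.8, 1.1, 5.7]
gripper_width: 0.0002
gripper_force: 2.2
time_s: 3.5
tcp_pos: [0.5171, -0.1247, 0.2734]
eef_rot: [180.0, 0.1, 165.3]
contact_force: [0.8, 0.4, 7.6]
gripper_width: 0.0005
gripper_force: 3.6
```

```bash
python3 -m pendant '[[[0,0,0.001,0,0,0,-1],[0,0,0.001,0,0,0,-1],[0,0,0.001,0,0,0,-1],[0,0,0.001,0,0,0,-1],[0,0,0.001,0,0,0,-1]]]'
python3 -m pendant '[[[0,0,0,0,0,0,-1],[0,0,0,0,0,0,-1]]]'
python3 -c "
from h import *
c=r.capture('side');print(blobs(c)['red']);cv2.imwrite('pics/2.png',cv2.resize(c[100:240,300:460,::-1],(480,420)))"
```

```text
time_s: 4.0
tcp_pos: [0.5171, -0.1247, 0.2732]
eef_rot: [180.0, 0.1, 165.3]
contact_force: [-3.9, 1.7, 15.0]
gripper_width: 0.0008
gripper_force: 7.7
time_s: 4.2
tcp_pos: [0.5171, -0.1246, 0.2732]
eef_rot: [180.0, 0.1, 165.3]
contact_force: [-3.5, 2.4, 15.5]
gripper_width: 0.0005
gripper_force: 7.7
[]
```

View pics/2.png

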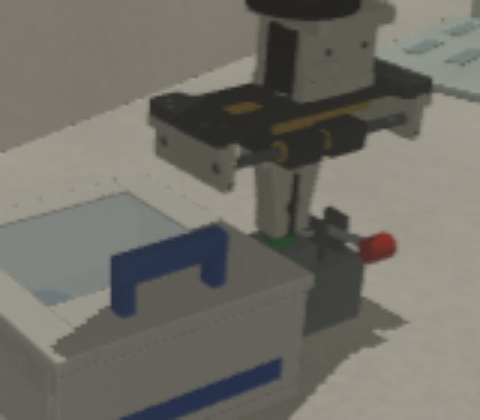

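The lever has dropped: the red knob now points to the front at crop (378,247), full image about (426,182). I'm backing off and measuring the knob.

```bash
python3 -m pendant '[[[0,0,-0.015,0,0,0,-1],[0,0,-0.05,0,0,0,-1],[0,0,-0.09,0,0,0,-0.18],[0,0,-0.11,0,0,0,-0.18],[0,0,-0.11,0,0,0,-0.18]]]'
python3 - <<'E'
from h import *
c=r.capture('side');m=cv2.inRange(cv2.cvtColor(c,cv2.COLOR_RGB2HSV),(0,130,60),(8,255,255));m[:,:380]=0
ys,xs=np.nonzero(m[120:220,:460]);print(len(xs),xs.mean(),ys.mean()+120)
p=r.camera_params('side')
e=bw(-.02-.055*np.cos(.121),-.19,.075+.055*np.sin(.121));print(e)
cc,d=ray('side',[[xs.mean(),ys.mean()+120]]);d=d[0]/np.linalg.norm(d[0]);k=cc+d*((e-cc)@d);print("nearest on ray",k,k-e)
go(e+[0,0,.06],180+YAW)
E
```

```text
time_s: 4.75
tcp_pos: [0.5172, -0.1247, 0.3847]
eef_rot: [179.9, 0.3, 165.3]
contact_force: [0.3, 0.6, -0.2]
gripper_width: 0.0189
gripper_force: 0.0
38 427.42105263157896 181.60526315789474
[ 0.46377496 -0.17138292  0.08163877]
nearest on ray [ 0.46060583 -0.17382824  0.08322201] [-0.00316913 -0.00244532  0.00158324]
shift [ 0.0393 -0.0587  0.0819] turn [ 0.06  0.11 -0.02] tcp-> [ 0.4638 -0.1714  0.3006]
```

```bash
python3 -m pendant '[[[0.02,-0.03,0,0,0,0,-0.12],[0.04,-0.059,0,0,0,0,-0.12],[0.04,-0.059,0.03,0,0,0,-0.12],[0.04,-0.059,0.06,0,0,0,-0.12],[0.04,-0.059,0.07,0,0,0,-0.12]]]'
python3 -m pendant '[[[0,0,0,0,0,0,-0.12],[0,0,0,0,0,0,-0.12]]]'
python3 - <<'E'
from h import *
go(bw(-.02-.055*np.cos(.121),-.191,.075+.055*np.sin(.121)),180+YAW)
c=r.capture('side');t=r.capture('top')
cv2.imwrite('pics/3.png',np.hstack([cv2.resize(c[100:240,340:500,::-1],(400,350)),cv2.resize(t[150:290,380:540,::-1],(400,350))]))
E
```

```text
time_s: 5.3
tcp_pos: [0.461, -0.1717, 0.308]
eef_rot: [-180.0, -0.4, 165.2]
contact_force: [0.4, 0.7, 0.4]
gripper_width: 0.0386
gripper_force: 0.0
time_s: 5.5
tcp_pos: [0.4635, -0.1715, 0.312]
eef_rot: [-180.0, -0.0, 165.3]
contact_force: [0.5, 0.5, 0.2]
gripper_width: 0.0385
gripper_force: 0.0
shift [-0.0003 -0.0007  0.0714] turn [-0.03 -0.02  0.02] tcp-> [ 0.4635 -0.1724  0.2406]
```

View pics/3.png

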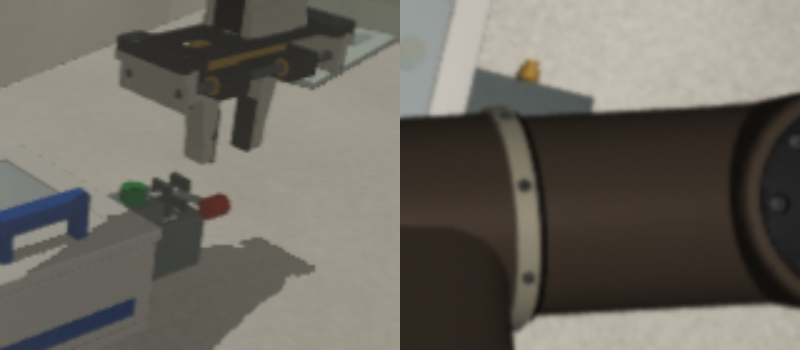

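The side crop shows the open fingers straddling above the knob, at (215,207) in the crop. The button is out again. Next: descend and grip.

```bash
python3 -m pendant '[[[0,-0.0007,0.025,0,0,0,-0.12],[0,-0.0007,0.05,0,0,0,-0.12],[0,-0.0007,0.065,0,0,0,-0.12],[0,-0.0007,0.0715,0,0,0,-0.12],[0,-0.0007,0.0715,0,0,0,-0.12]]]'
python3 -m pendant '[[[0,0,0,0,0,0,-0.3],[0,0,0,0,0,0,-0.45],[0,0,0,0,0,0,-0.6],[0,0,0,0,0,0,-0.6],[0,0,0,0,0,0,-0.6]]]' 8
python3 - <<'E'
from h import *
# arc of the knob in tool axes: tool x = -box x, tool z = down
f=lambda a:np.array([-.02+.055*np.sin(.3-a),.075+.055*np.cos(.3-a)])
p0=f(1.75);
for a in np.arange(1.6,-.01,-.1): d=f(a)-p0; print(round(a,2),np.round([-d[0],-d[1]],4))
go(bw(p0[0],-.191,p0[1]),180+YAW)
E
```

```text
time_s: 6.1
tcp_pos: [0.463, -0.1722, 0.2402]
eef_rot: [-180.0, -0.0, 165.3]
contact_force: [-0.3, 1.0, 0.6]
gripper_width: 0.0384
gripper_force: 0.0
time_s: 6.6
tcp_pos: [0.4631, -0.1724, 0.2409]
eef_rot: [180.0, 0.1, 165.3]
contact_force: [-1.2, -0.9, 5.8]
gripper_width: 0.0219
gripper_force: 8.0
1.6 [-0.0016 -0.0081]
1.5 [-0.0033 -0.0133]
1.4 [-0.0056 -0.0183]
1.3 [-0.0083 -0.0231]
1.2 [-0.0115 -0.0276]
1.1 [-0.0151 -0.0317]
1.0 [-0.0192 -0.0354]
0.9 [-0.0235 -0.0388]
0.8 [-0.0282 -0.0416]
0.7 [-0.0332 -0.044 ]
0.6 [-0.0383 -0.0459]
0.5 [-0.0437 -0.0473]
0.4 [-0.0491 -0.0481]
0.3 [-0.0546 -0.0484]
0.2 [-0.0601 -0.0481]
0.1 [-0.0655 -0.0473]
-0.0 [-0.0709 -0.0459]
shift [-0.0004  0.0001  0.0003] turn [0.   0.08 0.01] tcp-> [ 0.4635 -0.1723  0.2406]
```

Gripped: the opening of 21.9 mm matches the 22 mm roller. Now following the arc.

```bash
python3 -m pendant '[[[-0.0016,0,-0.008,0,0,0,-0.6],[-0.0033,0,-0.0133,0,0,0,-0.6],[-0.0056,0,-0.0183,0,0,0,-0.6],[-0.0083,0,-0.0231,0,0,0,-0.6],[-0.0115,0,-0.0276,0,0,0,-0.6]]]'
python3 -m pendant '[[[-0.0036,0,-0.0041,0,0,0,-0.6],[-0.0077,0,-0.0078,0,0,0,-0.6],[-0.012,0,-0.0112,0,0,0,-0.6],[-0.0167,0,-0.014,0,0,0,-0.6],[-0.0217,0,-0.0164,0,0,0,-0.6]]]'
python3 -m pendant '[[[-0.0051,0,-0.0019,0,0,0,-0.6],[-0.0105,0,-0.0033,0,0,0,-0.6],[-0.0159,0,-0.0041,0,0,0,-0.6],[-0.0214,0,-0.0044,0,0,0,-0.6],[-0.0269,0,-0.0041,0,0,0,-0.6]]]'
python3 -m pendant '[[[-0.0054,0,0.0008,0,0,0,-0.6],[-0.0100,0,0.0020,0,0,0,-0.6],[-0.0105,0,0.0021,0,0,0,-0.6],[-0.0105,0,0.0021,0,0,0,-0.6]]]'
python3 - <<'E'
from h import *
go(bw(-.0037,-.191,.1275),180+YAW)
c=r.capture('side')
cv2.imwrite('pics/4.png',cv2.resize(c[80:220,340:500,::-1],(400,350)))
E
```

```text
time_s: 7.1
tcp_pos: [0.4736, -0.1752, 0.2679]
eef_rot: [-180.0, -0.1, 165.3]
contact_force: [-1.4, 0.5, -0.6]
gripper_width: 0.0219
gripper_force: 8.0
time_s: 7.6
tcp_pos: [0.4954, -0.1809, 0.2846]
eef_rot: [-180.0, 0.0, 165.3]
contact_force: [-1.9, -0.9, 0.6]
gripper_width: 0.0221
gripper_force: 8.0
time_s: 8.1
tcp_pos: [0.5217, -0.1878, 0.2885]
eef_rot: [-180.0, 0.1, 165.3]
contact_force: [-1.9, -2.0, 3.4]
gripper_width: 0.0222
gripper_force: 8.0
time_s: 8.5
tcp_pos: [0.5317, -0.1904, 0.2863]
eef_rot: [-180.0, 0.1, 165.3]
contact_force: [1.4, -4.0, 1.8]
gripper_width: 0.0219
gripper_force: 8.0
shift [-0.0004  0.0001 -0.0002] turn [-0.    0.08 -0.  ] tcp-> [ 0.5321 -0.1903  0.2865]
```

View pics/4.png

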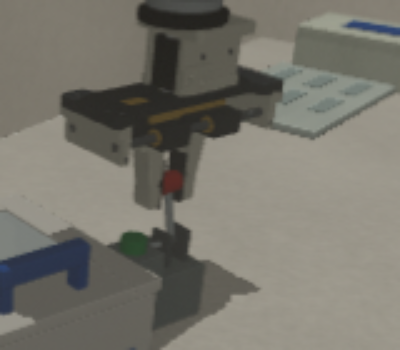

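The knob is upright between the fingers, at crop (172,180). I'll release, rise and go over the handle with a -90° tool turn.

```bash
python3 -m pendant '[[[-0.001,0,0,0,0,0,-0.6],[-0.001,0,0,0,0,0,-0.3],[-0.001,0,0,0,0,0,-0.1],[-0.001,0,0,0,0,0,-0.1],[-0.001,0,0,0,0,0,-0.1]]]' 8
python3 -m pendant '[[[0,0,-0.02,0,0,0,-0.1],[0,0,-0.05,0,0,0,-0.1],[0,0,-0.08,0,0,0,-0.1],[0,0,-0.09,0,0,0,0],[0,0,-0.09,0,0,0,0]]]'
python3 - <<'E'
from h import *
go(bw(-.075,0,.129+.085),180+YAW)
go(bw(-.075,0,.129+.085),270+YAW)
for n in('side','top'):print(n,[(a,q[0]) for a,q in blobs(r.capture(n))['red']])
E
```

```text
time_s: 9.05
tcp_pos: [0.5319, -0.1903, 0.2859]
eef_rot: [180.0, -0.0, 165.3]
contact_force: [0.5, 1.2, -0.4]
gripper_width: 0.0387
gripper_force: 0.0
time_s: 9.55
tcp_pos: [0.5323, -0.1904, 0.3778]
eef_rot: [180.0, 0.2, 165.3]
contact_force: [-0.8, -0.1, -0.6]
gripper_width: 0.0433
gripper_force: 0.0
shift [0.0716 0.191  0.0047] turn [ 0.05  0.18 -0.01] tcp-> [0.5116 0.0125 0.373 ]
shift [0.0716 0.191  0.0047] turn [ -0.11   0.18 -90.01] tcp-> [0.5116 0.0125 0.373 ]
side []
top []
```

```bash
python3 -m pendant '[[[0.015,0.04,0,0,0,-8,0],[0.03,0.08,0,0,0,-16,0],[0.045,0.12,0,0,0,-24,0],[0.06,0.16,0,0,0,-32,0],[0.0716,0.191,0,0,0,-40,0]]]'
python3 -m pendant '[[[0,0,0,0,0,-8,0],[0,0,0,0,0,-16,0],[0,0,0,0,0,-24,0],[0,0,0,0,0,-32,0],[0,0,0,0,0,-40,0]]]'
python3 -m pendant '[[[0,0,0,0,0,-8,0],[0,0,0,0,0,-10,0],[0,0,0,0,0,-10,0]]]'
python3 - <<'E'
from h import *
go(bw(-.075,0,.129),270+YAW)
c=r.capture('side');t=r.capture('top');print(r.get_state()['joints'])
cv2.imwrite('pics/5.png',np.hstack([cv2.resize(c[80:240,300:460,::-1],(400,400)),cv2.resize(t[120:280,320:480,::-1],(400,400))]))
E
```

```text
time_s: 10.15
tcp_pos: [0.5104, 0.0143, 0.3746]
eef_rot: [180.0, -0.1, -154.4]
contact_force: [0.9, -0.0, -0.1]
gripper_width: 0.0439
gripper_force: 0.0
time_s: 10.65
tcp_pos: [0.5109, 0.0125, 0.3743]
eef_rot: [179.9, -0.1, -114.4]
contact_force: [0.2, 0.0, -0.2]
gripper_width: 0.0439
gripper_force: 0.0
time_s: 10.95
tcp_pos: [0.511, 0.0124, 0.3746]
eef_rot: [179.9, -0.1, -104.7]
contact_force: [-0.3, 0.0, -0.3]
gripper_width: 0.0441
gripper_force: 0.0
shift [-0.0004 -0.0008  0.0866] turn [ 0.14 -0.08 -0.  ] tcp-> [0.5116 0.0125 0.288 ]
[ 2.34204752e+01  6.40812916e+00 -2.21496365e+01 -1.62594805e-02
 -6.15560880e+01 -3.82142656e+01]
```

View pics/5.png

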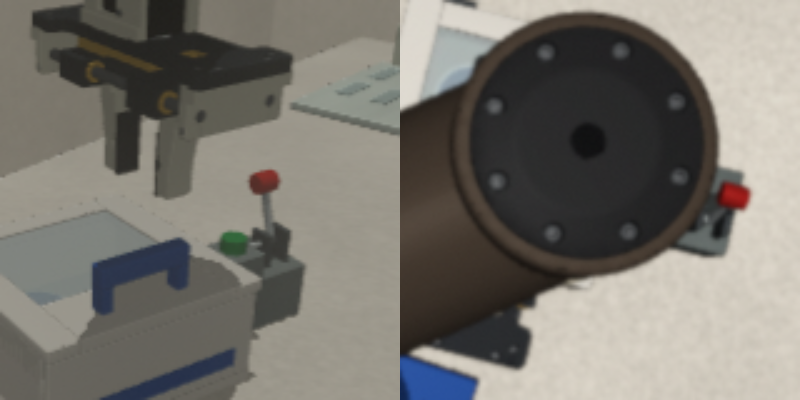

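The lever is up again: knob at (264,181) in the side crop and (733,195) in the top crop. The fingers are over the handle, which is at (140,275). Descending and gripping.

```bash
python3 -m pendant '[[[0,-0.0008,0.03,0,0,0,0],[0,-0.0008,0.06,0,0,0,0],[0,-0.0008,0.08,0,0,0,0],[0,-0.0008,0.0865,0,0,0,0],[0,-0.0008,0.0865,0,0,0,0]]]'
python3 -m pendant '[[[0,0,0,0,0,0,-0.3],[0,0,0,0,0,0,-0.5],[0,0,0,0,0,0,-0.65],[0,0,0,0,0,0,-0.8],[0,0,0,0,0,0,-0.8]]]' 10
python3 -c "
from h import *
go(bw(-.075,0,.129),270+YAW)"
```

```text
time_s: 11.55
tcp_pos: [0.5119, 0.0122, 0.2888]
eef_rot: [179.9, -0.1, -104.7]
contact_force: [0.8, 0.1, 0.3]
gripper_width: 0.044
gripper_force: 0.0
time_s: 12.05
tcp_pos: [0.5125, 0.0123, 0.2903]
eef_rot: [-179.9, 0.0, -104.7]
contact_force: [1.5, -0.4, 1.5]
gripper_width: 0.0155
gripper_force: 10.0
shift [-0.      0.0009  0.0023] turn [-0.08  0.03 -0.  ] tcp-> [0.5116 0.0125 0.288 ]
```

```bash
python3 -m pendant '[[[0,0,0,0,0,0,-0.9],[0,0,0,0,0,0,-0.9],[0,0,0,0,0,0,-0.9]]]' 45
python3 -m pendant '[[[0,-0.001,-0.0009,-0.29,0,0,-0.9],[0,-0.002,-0.0017,-0.57,0,0,-0.9],[0,-0.003,-0.0026,-0.86,0,0,-0.9],[0,-0.0041,-0.0035,-1.15,0,0,-0.9],[0,-0.0041,-0.0035,-1.15,0,0,-0.9]]]'
python3 -c "
from h import *
s=r.get_state();print(s['tcp_pos'],s['eef_rot'],s['moment'])"
```

```text
time_s: 12.35
tcp_pos: [0.5125, 0.0123, 0.2903]
eef_rot: [-179.9, 0.0, -104.7]
contact_force: [0.8, -1.1, 5.9]
gripper_width: 0.0155
gripper_force: 45.0
time_s: 12.85
tcp_pos: [0.5164, 0.0113, 0.2925]
eef_rot: [178.8, 0.0, -104.7]
contact_force: [4.9, -0.6, -4.9]
gripper_width: 0.0155
gripper_force: 45.0
[0.51641696 0.01126925 0.29253314] [ 1.78821480e+02  1.14659949e-02 -1.04732706e+02] [-0.46897907 -2.08447877 -0.04421043]
```

```bash
python3 -m pendant '[[[0,-0.001,-0.0009,-0.29,0,0,-0.9],[0,-0.002,-0.0017,-0.57,0,0,-0.9],[0,-0.003,-0.0026,-0.86,0,0,-0.9],[0,-0.0041,-0.0035,-1.15,0,0,-0.9],[0,-0.0041,-0.0035,-1.15,0,0,-0.9]]]'
python3 -c "
from h import *
s=r.get_state();print(s['tcp_pos'],s['eef_rot'],s['moment'])"
```

```text
time_s: 13.35
tcp_pos: [0.5203, 0.0102, 0.2952]
eef_rot: [177.6, 0.0, -104.7]
contact_force: [6.5, -0.9, -11.6]
gripper_width: 0.0154
gripper_force: 45.0
[0.52033197 0.01020151 0.29521476] [ 1.77638963e+02  2.02882833e-03 -1.04746713e+02] [-0.71271223 -3.05951606 -0.06797194]
```

```bash
python3 -m pendant '[[[0,-0.001,-0.0009,-0.29,0,0,-0.9],[0,-0.002,-0.0017,-0.57,0,0,-0.9],[0,-0.003,-0.0026,-0.86,0,0,-0.9],[0,-0.0041,-0.0035,-1.15,0,0,-0.9],[0,-0.0041,-0.0035,-1.15,0,0,-0.9]]]'
python3 -m pendant '[[[0,-0.001,-0.0009,-0.29,0,0,-0.9],[0,-0.002,-0.0017,-0.57,0,0,-0.9],[0,-0.003,-0.0026,-0.86,0,0,-0.9],[0,-0.0041,-0.0035,-1.15,0,0,-0.9],[0,-0.0041,-0.0035,-1.15,0,0,-0.9]]]'
python3 -c "
from h import *
s=r.get_state();print(s['tcp_pos'],s['eef_rot'],s['moment'])
c=r.capture('side');cv2.imwrite('pics/6.png',cv2.resize(c[80:260,250:450,::-1],(600,540)))"
```

```text
time_s: 13.85
tcp_pos: [0.5245, 0.0091, 0.299]
eef_rot: [176.5, -0.0, -104.7]
contact_force: [5.2, -1.5, -5.9]
gripper_width: 0.0158
gripper_force: 45.0
time_s: 14.35
tcp_pos: [0.5286, 0.008, 0.302]
eef_rot: [175.3, -0.0, -104.7]
contact_force: [5.3, -1.5, -9.6]
gripper_width: 0.0154
gripper_force: 45.0
[0.52857403 0.00799006 0.30202836] [ 1.75340567e+02 -4.83512326e-03 -1.04743640e+02] [-0.69718745 -2.76411657 -0.00761777]
```

View pics/6.png

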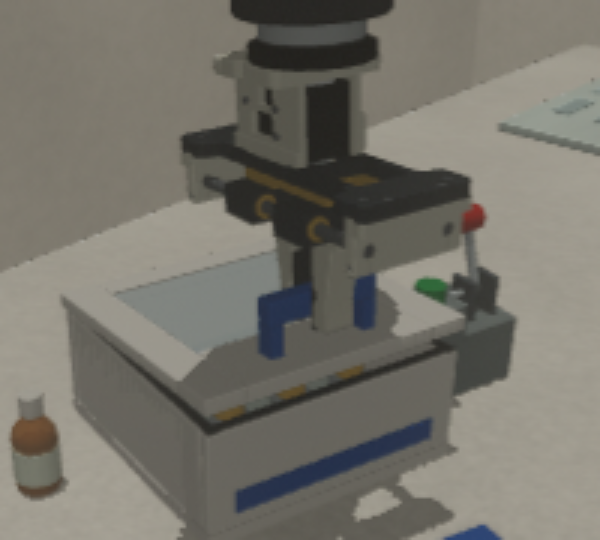

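The lid's front edge is open by a visible gap, from about (215,405) to (450,350) in the crop. The lever is still up at (473,217) and the bottle hasn't moved. I'll continue, then check the opening visually.

```bash
python3 -m pendant '[[[0,-0.001,-0.0009,-0.29,0,0,-0.9],[0,-0.002,-0.0017,-0.57,0,0,-0.9],[0,-0.003,-0.0026,-0.86,0,0,-0.9],[0,-0.0041,-0.0035,-1.15,0,0,-0.9],[0,-0.0041,-0.0035,-1.15,0,0,-0.9]]]'
python3 -m pendant '[[[0,0,0,0,0,0,-0.9],[0,0,0,0,0,0,-0.9],[0,0,0,0,0,0,-0.9]]]'
python3 - <<'E'
from h import *
s=r.get_state();print(s['tcp_pos'],s['eef_rot'],s['contact_force'],s['moment'])
R=Ro.from_euler('xyz',s['eef_rot'],degrees=True);print("handle",s['tcp_pos']+R.apply([0,0,.1613]))
c=r.capture('side')
p=r.camera_params('side');K=np.array([[p["fx"],0,p["cx"]],[0,p["fy"],p["cy"]],[0,0,1]])
im=cv2.resize(c[150:270,260:440,::-1],None,fx=4.4,fy=4.4,interpolation=cv2.INTER_CUBIC)
# predicted lid front-left top corner, bottom corner and handle left end (top front) for several angles
for a in(0,.06,.08,.1,.12):
    o=[]
    for x,y,z in((-.1,.1,.099),(-.1,.1,.087),(-.075,.042,.138),(-.1,-.1,.099)):
        X,Z=x-.1,z-.087;P=bw(.1+X*np.cos(a)+Z*np.sin(a),y,.087-X*np.sin(a)+Z*np.cos(a))
        o.append(cv2.projectPoints(P[None],cv2.Rodrigues(np.array(p["R"]))[0],np.array(p["t"],float),K,np.array(p["dist_coeffs"]))[0].ravel())
    print(a,[np.round((q-[260,150])*4.4).astype(int).tolist() for q in o])
cv2.imwrite('pics/7.png',im)
E
```

```text
time_s: 14.9
tcp_pos: [0.5329, 0.0069, 0.3057]
eef_rot: [174.2, -0.0, -104.7]
contact_force: [4.9, -1.9, -3.8]
gripper_width: 0.0156
gripper_force: 45.0
time_s: 15.2
tcp_pos: [0.5329, 0.0069, 0.3061]
eef_rot: [174.3, 0.0, -104.7]
contact_force: [5.6, -3.0, -4.5]
gripper_width: 0.0156
gripper_force: 45.0
[0.53285883 0.00686033 0.30614818] [ 1.74282057e+02  8.20497585e-03 -1.04713132e+02] [ 5.60817128 -2.98038734 -4.50776523] [-0.86490143 -2.49726981  0.0246719 ]
handle [0.51732109 0.01096415 0.14565074]
0 [[257, 305], [257, 330], [343, 159], [631, 178]]
0.06 [[255, 278], [257, 305], [339, 133], [632, 153]]
0.08 [[254, 269], [256, 296], [338, 125], [632, 145]]
0.1 [[253, 260], [255, 287], [336, 116], [632, 137]]
0.12 [[252, 251], [255, 278], [334, 108], [632, 129]]
```

View pics/7.png

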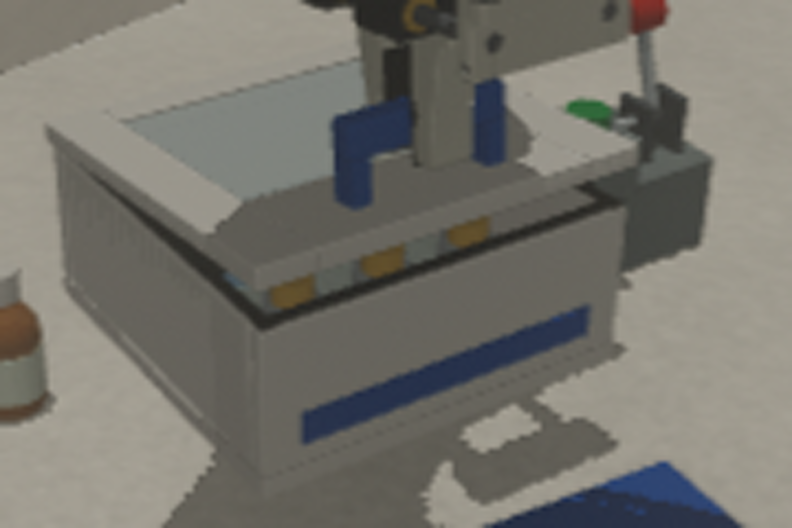

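The lid's front-left top corner is at about (257,267) and the bar's left end at (335,117). That puts the opening at roughly 0.085–0.095 rad, so I'll add a small trim and hold.

```bash
python3 -m pendant '[[[0,-0.0007,-0.0006,-0.2,0,0,-0.9],[0,-0.0013,-0.0011,-0.37,0,0,-0.9],[0,-0.0013,-0.0011,-0.37,0,0,-0.9],[0,-0.0013,-0.0011,-0.37,0,0,-0.9],[0,-0.0013,-0.0011,-0.37,0,0,-0.9]]]'
python3 -m pendant '[[[0,0,0,0,0,0,-0.9],[0,0,0,0,0,0,-0.9],[0,0,0,0,0,0,-0.9],[0,0,0,0,0,0,-0.9],[0,0,0,0,0,0,-0.9]]]'
python3 - <<'E'
from h import *
s=r.get_state()
R=Ro.from_euler('xyz',s['eef_rot'],degrees=True);print("handle",s['tcp_pos']+R.apply([0,0,.1613]),abs(s['qd']).max())
print(r.close_job())
E
```

```text
time_s: 15.75
tcp_pos: [0.5341, 0.0065, 0.3064]
eef_rot: [173.9, 0.0, -104.7]
contact_force: [6.7, -2.2, -10.0]
gripper_width: 0.0159
gripper_force: 45.0
time_s: 16.25
tcp_pos: [0.5341, 0.0065, 0.3064]
eef_rot: [173.9, 0.0, -104.7]
contact_force: [7.2, -2.1, -10.2]
gripper_width: 0.0156
gripper_force: 45.0
handle [0.51741511 0.01092076 0.14605649] 0.0485739998230526
the job is handed in; nothing more can be done
None
```

The button was pressed until the lever dropped, the lever was lifted back up and stayed up, and I handed the job in at 16.3 s with the gripper still holding the lid by its handle, its front edge an estimated 18–20 mm open (no picture after the last small trim).

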